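Clamp up a glued breadboard with a one-hand bar clamp

TASK

The split breadboard has just been glued and lies between the jaws of the one-hand bar clamp. First put the two wood offcuts - one lies in the jaw gap, one on top of the board - into the green scraps tub, then pump the clamp's trigger against its handle, squeeze by squeeze, until the jaws have pushed the seam shut and grip the board. Squeeze gently so that the pads are not squashed flat and the edges not crushed, leave the glue bottle, the mug and the spice jar alone, and finish while still holding the trigger squeezed, with the glued board flat on the worktop.

Things in the scene. Friction and masses are not known exactly. Their poses are not given: they have to be found in the camera images.
- clamp: One-hand ratchet bar clamp, flat and loose on the worktop (0.8 kg in all, 34 mm high). Origin: on the worktop under the bar, in the middle of the black ratchet housing (x -28 to 30, y -32 to 20 mm). y axis: along the 16 mm wide bar toward the outer jaw. x axis: the way both jaws reach (away from the robot at yaw 0); the handle points to -x. Head jaw reaches to x = 92 mm.
- grip (a point): Where to squeeze: the middle between handle and released trigger, (-62, 2, 17) mm from the clamp's origin. Handle and released trigger measure 62 mm over all along the clamp's y axis here, about 38 mm fully squeezed. Reach down from above with one finger outside each, closing along the clamp's y axis; fingertips about 8 mm above the worktop.
- bar: Steel bar with sawtooth edge and the black outer jaw; its origin coincides with the clamp's when drawn in 0 and moves toward the clamp's -y as it is drawn in. The outer pad's face stands at y = 216 mm of this body.
- board_near: Half of the breadboard beside the head jaw: 130 mm (x, along the seam) by 65 mm (y) by 20 mm, brown wood; origin under its centre; the seam face is at y = +32.5 mm. Loose, flat on the worktop, 34 to 40 mm from the head jaw's pad.
- board_far: The other half, the same size, beside the outer jaw; seam face at y = -32.5 mm, a gap of 3 to 5 mm from the other. With the seam shut its origin lies 65 mm to +y of the other's.
- offcut_gap: Pale wood offcut 44 (x) x 15 (y) x 20 mm high, 14 g, flat on the worktop in the gap between the head jaw's pad and the board, its length along the board's edge. Origin under its centre. Only its ends are free for fingers: pinch it by its 44 mm length, from above.
- offcut_top: Pale wood offcut 42 (x) x 20 (y) x 18 mm high, 14 g, lying at any angle on top of the near half of the board (its underside is 20 mm above the worktop). Origin under its centre.
- tub: Round green open scraps tub, 102 mm high, 142 mm across the mouth inside and 116 mm at the foot, wall 3 mm, floor 5 mm; loose, 0.5 kg. Origin under its centre.
- glue_bottle: Bystander: yellow glue bottle with red nozzle, 52 mm across, 145 mm high. Origin under its centre.
- mug: Bystander: pale blue-white mug, 82 mm across, 94 mm high. Origin under it.
- spice_jar: Bystander: glass spice jar with a dark cap, 41 mm across, 105 mm high. Origin under its centre.
- handle (a point): Middle of the clamp's orange handle with black ribs, at (-62, -17, 17) mm from the clamp's origin. The handle is 80 mm long (clamp's x -26 to -106 mm), 22 mm thick (y -28 to -6 mm) and 26 mm high (z 4 to 30 mm).
- jaw_face (a point): Middle of the face of the head jaw's orange pad when not pressed, at (60, 30, 17) mm from the clamp's origin; the pad is 54 mm long (clamp's x 33 to 87 mm) and faces the clamp's +y.
- trigger_angle (a joint): Trigger angle, rad: 0 = let out (sprung), 0.29 = fully squeezed. A full squeeze draws the outer jaw about 10 mm nearer; the ratchet keeps it there. Open to 70 mm or more for a new bite. It takes 3 to 8 N at the fingers; with the jaws gripping, fingers at 20 to 30 N stall at a good 15 to 45 N of clamping; over 45 N they may crush.
- trigger: Orange trigger on the handle's +y side, 12 mm thick, z 5 to 29 mm over the worktop. Origin: its pivot in the housing, (22, 10, 17) mm from the clamp's origin; its finger piece lies 55 to 121 mm to -x of the pivot.
- jaw_travel (a joint): How far the bar with the outer jaw has been drawn in, m. The opening between the two pad faces is 0.186 m less this value. The jaws begin to grip the closed 130 mm board at about 0.056.
- pad_press (a joint): How far the sprung rubber pad of the head jaw is pressed in, m: 0 = not touched, 0.007 = squashed flat. Stiffness 8 N per mm.
- pad: Orange sprung rubber pad on the head jaw, 54 x 10 x 28 mm, origin in the middle of its back, (60, 20, 17) mm from the clamp's origin when not pressed; its face is 10 mm to +y of that.

How it is judged:
On the way, in this order (a step that is already met when the one before it is completed fails the run):
1. both offcuts lie in the tub (horizontal distance between each of offcut_gap, offcut_top and tub below 0.065 m and z of offcut_gap in the frame of tub between -0.01 and 0.085 m and z of offcut_top in the frame of tub between -0.01 and 0.085 m), for 0.2 s.
2. the trigger is squeezed a first time (value of joint trigger_angle above 0.15 rad), for 0.05 s.
3. the trigger is let out for another bite (value of joint trigger_angle below 0.08 rad), for 0.05 s.
4. the head pad meets the board (contact force between pad and board_near above 4 N), for 0.05 s.
At the end, for the whole second after the job is handed in: Offcuts in the upright tub; fingers press the trigger with over 5 N; head pad presses the board with 8 to 55 N, outer jaw over 8 N; seam shut to 1.5 mm, halves parallel within 0.04 rad, ends level within 10 mm, both flat on the worktop (lift under 6 mm, tilt under 0.06 rad), clamp flat (all of step 1 and contact force between the fingers and trigger above 5 N and contact force between pad and board_near between 8 and 55 N and contact force between bar and board_far above 8 N and y of board_far in the frame of board_near below 0.0665 m and x of board_far in the frame of board_near between -0.01 and 0.01 m and angle between the x axis of board_far and the x axis of board_near, either way round below 0.04 rad and angle between each of board_near, board_far's own z axis and vertical below 0.06 rad and height (world z) of each of board_near, board_far below 0.006 m and angle between each of clamp, tub's own z axis and vertical below 0.1 rad); the arm keeps its last pose, push and grip.
It fails at once if the board is crushed: a jaw presses it with more than 65 N (contact force between pad and board_near above 65 N or contact force between bar and board_far above 65 N).
It fails at once if a bystander is pushed more than 3 cm (distance of any of glue_bottle, mug, spice_jar from where it was at the start of the episode above 0.03 m).
It fails at once if the tub is tipped over (angle between tub's own z axis and vertical above 0.6 rad).
It also fails if it takes over 67 s, if anything falls off the work surface, if the arm or the gripper's body presses on something with over 40 N, if the wrist force passes 120 N, or if a joint passes its speed limit or range.

ROBOT

A 7-joint arm with a two-finger parallel gripper is mounted at the origin on a cart in front of the work surface, level with it; the furniture and walls round the work are solid. World frame = base frame: x ahead of the robot, y to its left, z up, the work surface at z = 0. Lengths are in m, angles in rad, forces in N, time in s.
With the tool pointing down it reaches from about 0.4 to 0.85 m from the base axis. Payload 10.4 kg.
Tool frame: the origin (TCP) lies on the centre line of the jaws, within the pads' length; the fingertips stand 11 mm ahead of it and the grasp point (between the pads) lies 8 mm behind it (tip_reach is the distance from the TCP to the fingertips, in m); z points along the fingers, y is the line along which they close (so a half turn about z gives the same grasp; the last joint's range is limited). The gripper opens to 85 mm and grips with 20 to 120 N. Pads are 22 mm wide; open, the fingers measure 114 mm over their backs; the gripper's body (76 mm by 85 mm) begins 54 mm behind the grasp point. The pads swing forward as they close: fully open they stand 13 mm farther back than shut.
Start: joints at [1.112, 0.332, -0.065, 1.46, 0.022, 1.35, -0.088], TCP at [0.264, -0.567, 0.208] pointing down, gripper open.
Joint ranges: [-2.6, 2.6], [-0.5, 2.12], [-1.47, 1.34], [0.16, 2.42], [-1.27, 4.41], [0.06, 2.06], [-2.6, 2.6]. Speed limits (rad/s): [2.22, 2.22, 2.79, 2.79, 3.14, 3.14, 3.14].

INTERFACE

Orientations are given as a unit quaternion [x, y, z, w].
In Python, from workcell import get_obs, camera, hand_in, tip_reach gives the robot as it stands. The module is installed in compiled form; this text tells all that it offers.
- The arm moves only by the tool move_arm, never from a script. Its argument "plan" is a list of rows, each an object with "delta_pos": the shift along the tool's x, y, z in shares of 75 cm (1.0 is 75 cm), a list of three; "turn": the turn, a rotation vector about the tool's x, y, z in fractions of the full range, 1 being 2 rad, a list of three; "fingers": the closure, from 0 (fully open) to 1 (shut). A call has 1 to 12 rows; each row is the pose to reach, as a shift and turn from the pose commanded when the call began, along the tool's axes at that moment; what a row does not reach only later rows make up. A row lasts 1/8 s, in which the tool goes at most 62.5 mm and 10.7 degrees, less where a joint would pass 70% of its speed; a pose out of reach is approached as far as the arm can. A shift or turn number past 1, either way, is cut back to 1. A call with a gripper value outside its range is refused whole. The fingers move at their own pace and stop on an object; "force" is the grip in N (left out, the last holds). Time passes only in rows, so rows that repeat a pose let the fingers close. It gives the time, the measured TCP pose, the force, the opening and the grip force at its end, in the units of the state.
- get_obs(): the state, without advancing time (a new reading comes with each control period).
- camera(name): name is "scene" or "top" or "wrist"; returns a dict with "color" (420x560x3 uint8, red, green, blue), "range_z" (420x560 float32, m along the optical axis (not along the pixel's ray), 0 where there is no reading), "fx", "fy", "cx", "cy" (pixels), "k1" (the pictures are not rectified: a ray, as slopes to the right and down, at radius r is drawn at 1 + k1 r^2 times it, then the intrinsics apply), "R" (3x3) and "t" (3): a world point X has camera coordinates R X + t; the wrist camera has in their place "tool_from_camera" (4x4, takes a point from camera to tool coordinates, whose origin is the TCP and whose axes are the flange's). Camera axes: x right, y down, z forward; pixel columns grow to the right and rows downward; lengths in m; the calibration is good to about 2 mm. A picture is of the moment at which its call begins: read the wrist's pose just before it.
- hand_in(): hands the job in; it is judged then, once.
The state is a dict: "clock": time; "joint_pos": joint angles; "joint_velocities": joint speeds; "tau": joint torques, N m; "position": TCP position; "ee_rot": TCP orientation; "ft_force": force on the tool from outside, world axes, zero at the start; "torque": the same for the moment, N m; "grip_width": opening from 0.0 (shut) to 1.0 (fully open); "grasp_force": force on a finger pad.
Only numpy, scipy, OpenCV 4.12 (cv2) and the standard library are available. Lean on these libraries where they do the work, as an engineer would, in place of code of your own. Each camera call takes 0.05 s, during which the arm holds its last target. There are 200 camera calls.

## Working session

There is one attempt and no reset: what is moved stays moved. The work goes in short steps, Python scripts to look and compute and a tool call to move; the robot and the scene stay as the last step left them, time stands still between calls to the robot, and variables do not carry over. Pictures are saved under pics/ and viewed, at most 10 in all, crops included, and the job is handed in when it is done.

Besides the shell and the picture viewer there is one more tool, called after "Request:" as name(argument=value, ...), one argument or row to a line, values as JSON. move_arm: Moves the arm, as the interface text tells. Its arguments: {"type":"object","properties":{"plan":{"type":"array","items":{"type":"object","properties":{"delta_pos":{"type":"array","items":{"type":"number"}},"turn":{"type":"array","items":{"type":"number"}},"fingers":{"type":"number"}}}},"force":{"type":"number"}},"required":["plan"]}

```bash
mkdir -p pics; cat > h.py <<'E'
import numpy as np,cv2
from workcell import get_obs,camera,hand_in,tip_reach
def save(n,c): cv2.imwrite('pics/'+n,cv2.cvtColor(c['color'],cv2.COLOR_RGB2BGR))
def cloud(c):
    h,w=c['range_z'].shape
    v,u=np.mgrid[0:h,0:w]
    K=np.array([[c['fx'],0,c['cx']],[0,c['fy'],c['cy']],[0,0,1.]])
    p=cv2.undistortPoints(np.stack([u,v],-1).reshape(-1,1,2).astype(float),K,np.array([c['k1'],0,0,0,0.])).reshape(h,w,2)
    z=c['range_z']; P=np.dstack([p*z[...,None],z])
    return (P-c['t'])@c['R']   # R^T (P-t)
E
python3 - <<'E'
from h import *
for n in('top','scene'):
    c=camera(n);save(n+'0.png',c);np.savez(n+'0.npz',**c)
    print(n,c['t'],-np.array(c['R']).T@c['t'],c['fx'],c['k1'])
o=get_obs();print({k:np.round(v,3) for k,v in o.items()},tip_reach)
E
```

```text
top [0.04022596 0.5955512  1.22307732] [0.46087489 0.03082616 1.28018029] 438.3247471436788 0.004563705518864937
scene [-0.55891856  0.09520845  1.28451949] [ 0.37343548 -1.18612072  0.65200345] 530.9544310416306 0.05614607784962575
{'clock': np.float64(0.1), 'joint_pos': array([ 1.112,  0.333, -0.065,  1.461,  0.022,  1.35 , -0.088]), 'joint_velocities': array([-0.002, -0.001,  0.001,  0.   , -0.001,  0.001,  0.001]), 'tau': array([ 2.0000e-03, -6.2674e+01,  5.0000e-02, -3.9243e+01,  1.6000e-02,
        7.0000e-03, -0.0000e+00]), 'position': array([ 0.264, -0.566,  0.208]), 'ee_rot': array([ 0.976,  0.216, -0.   , -0.001]), 'ft_force': array([-0.439,  0.31 , -0.809]), 'torque': array([ 0.004, -0.014, -0.07 ]), 'grasp_force': np.float64(0.0), 'grip_width': np.float64(0.997)} 0.011
```

View pics/top0.png

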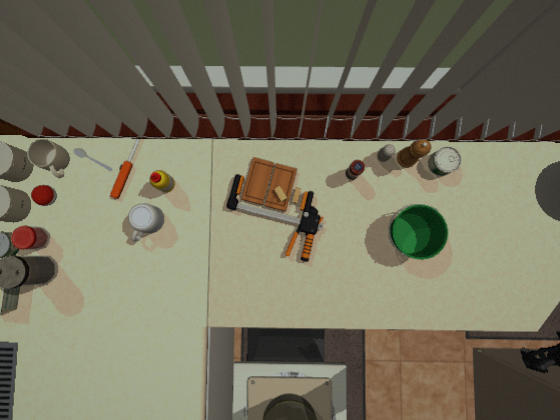

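View pics/scene0.png

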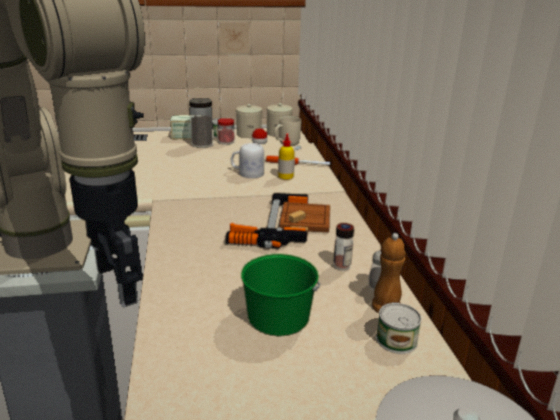

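The top view shows the clamp housing near (310,220), its handle to (305,260), the board at (270,183), the offcuts near (281,193) and (293,200), and the tub at (419,232). I'll measure from the point cloud and enlarge the crop.

```bash
python3 - <<'E'
from h import *
c=dict(np.load('top0.npz'));P=cloud(c);col=c['color']
crop=cv2.cvtColor(col[150:270,220:335],cv2.COLOR_RGB2BGR);cv2.imwrite('pics/crop.png',cv2.resize(crop,None,fx=5,fy=5,interpolation=cv2.INTER_CUBIC))
hsv=cv2.cvtColor(col,cv2.COLOR_RGB2HSV)
for v,u in[(220,310),(193,281),(200,293),(170,270),(250,306),(300,400),(215,270),(240,290)]:print(u,v,P[v,u].round(3),hsv[v,u])
m=(hsv[...,0]>45)&(hsv[...,0]<85)&(hsv[...,1]>120)&(np.arange(560)>380)&(np.arange(560)<460)
Q=P[m];rim=Q[Q[:,2]>.095];print(len(rim),rim.min(0),rim.max(0),'tub',(rim.min(0)+rim.max(0))/2)
(x,y),r=cv2.minEnclosingCircle(rim[:,:2].astype(np.float32));print(x,y,r)
# offcut colour masks in board region
for n,(u0,u1,v0,v1) in {'all':(225,330,150,270)}.items():
    sub=np.zeros(m.shape,bool);sub[v0:v1,u0:u1]=1
    z=P[...,2]
    t=sub&(z>.031)&(hsv[...,2]>100);print(t.sum())
    k,l,s,ce=cv2.connectedComponentsWithStats(t.astype(np.uint8))
    for i in range(1,k):
        if s[i,4]>15:print(s[i],P[l==i].mean(0).round(3),hsv[l==i].mean(0).round(0))
E
```

```text
310 220 [ 0.552 -0.054  0.032] [ 0  0 24]
281 193 [0.628 0.029 0.039] [ 20 122 167]
293 200 [ 0.611 -0.006  0.017] [ 18 126 152]
270 170 [0.698 0.062 0.02 ] [ 13 175 127]
306 250 [ 0.467 -0.043  0.027] [ 14 222 155]
400 300 [ 0.328 -0.314 -0.   ] [ 32  46 167]
270 215 [0.566 0.061 0.022] [ 33  16 144]
290 240 [0.495 0.002 0.023] [ 16  88 110]
283 [ 0.44872795 -0.41738907  0.09503149] [0.5912717  0.03082616 1.28018029] tub [ 0.51999982 -0.19328146  0.68760589]
0.4899488091468811 -0.19328145682811737 0.22608564794063568
251
[239 176   4  10  16] [0.651 0.14  0.111] [ 14. 218. 149.]
[273 186  14  15 101] [0.629 0.033 0.038] [ 20. 125. 158.]
[302 193   5   8  17] [ 0.619 -0.037  0.033] [ 14. 208. 154.]
```

View pics/crop.png

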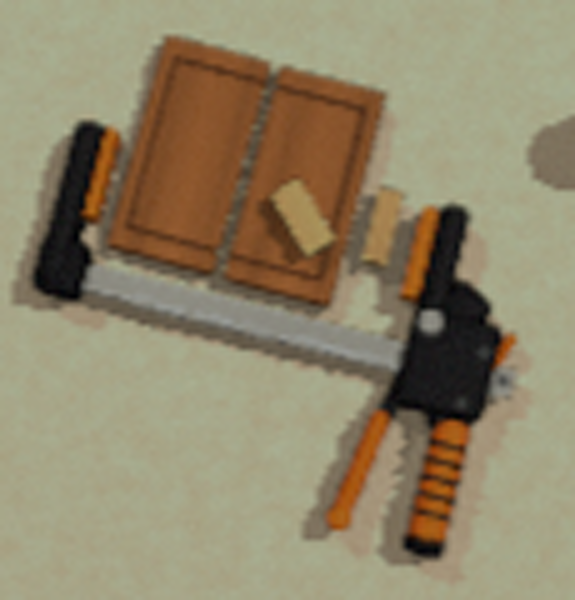

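Crop (5x, offset 220,150): the top offcut's centre is at crop (303,217), the gap offcut's at (381,226), the trigger tip at (338,522), the handle end at (424,545), and the bar runs from (90,280) to (395,355). Next I fit these.

```bash
cat >> h.py <<'E'
def rays(c,pix,z,R=None,t=None):
    K=np.array([[c['fx'],0,c['cx']],[0,c['fy'],c['cy']],[0,0,1.]])
    p=cv2.undistortPoints(np.asarray(pix,float).reshape(-1,1,2),K,np.array([c['k1'],0,0,0,0.])).reshape(-1,2)
    d=np.c_[p,np.ones(len(p))]@c['R']; o=-c['R'].T@c['t']
    return o+d*((z-o[2])/d[:,2])[:,None]
def rect(XY):
    (a,b),(w,h),_=r=cv2.minAreaRect((XY[:,:2]*1000).astype(np.float32))
    B=cv2.boxPoints(r);e=B[1]-B[0];f=B[2]-B[1]
    e=e if np.hypot(*e)>np.hypot(*f) else f
    ang=np.arctan(e[1]/e[0]) if e[0] else np.pi/2
    return np.round([a,b,max(w,h),min(w,h),np.degrees(ang)],1)
def mask_rect(c,m,z,name=''):
    v,u=np.nonzero(m); print(name,len(u),rect(rays(c,np.c_[u,v],z)),'mean',rays(c,np.c_[u,v],z).mean(0).round(4)[:2])
E
python3 - <<'E'
from h import *
c=dict(np.load('top0.npz'));P=cloud(c);hsv=cv2.cvtColor(c['color'],cv2.COLOR_RGB2HSV).astype(int)
H,S,V=hsv[...,0],hsv[...,1],hsv[...,2];v,u=np.mgrid[0:420,0:560]
box=lambda a,b,d,e:(u>=a)&(u<b)&(v>=d)&(v<e)
pale=(H>=17)&(H<26)&(S>85)&(V>95)
mask_rect(c,pale&box(272,289,184,204),.038,'top')
mask_rect(c,pale&box(290,302,186,205),.020,'gap')
org=(S>190)&(H<18)
mask_rect(c,org&box(298,309,190,212),.031,'headpad')
mask_rect(c,org&box(301,316,232,262),.030,'handle')
mask_rect(c,org&box(283,300,229,258),.029,'trig')
mask_rect(c,org&box(235,246,174,197),.031,'outpad')
z=P[...,2]
mask_rect(c,(S<60)&(z>.012)&box(236,300,203,226),.022,'bar')
mask_rect(c,(S>=140)&(S<215)&(z>.012)&(z<.05)&box(240,275,155,207)&~org,.02,'far')
m=(H>45)&(H<85)&(S>120)&(abs(z-.102)<.008)&box(380,460,190,270)
q=P[m][:,:2];A=np.c_[2*q,np.ones(len(q))];s=np.linalg.lstsq(A,(q**2).sum(1),rcond=None)[0];print('tub',s[:2],np.sqrt(s[2]+s[0]**2+s[1]**2),len(q))
for n,uv in {'glue':(161,180),'jar':(356,170)}.items():print(n,P[uv[1],uv[0]])
E
```

```text
top 106 [628.3  31.8  41.9  20.6  31.3] mean [0.6282 0.0318]
gap 92 [625.2 -14.4  45.4  17.5 -13.5] mean [ 0.625 -0.014]
headpad 66 [607.8 -36.6  51.2  10.4 -13.7] mean [ 0.6076 -0.0365]
handle 143 [479.6 -47.   70.   19.  -13. ] mean [ 0.4791 -0.0468]
trig 85 [485.7  -1.5  71.1  10.  -21.5] mean [ 0.4852 -0.0013]
outpad 68 [652.3 148.7  52.1  10.5 -12.8] mean [0.6524 0.1489]
bar 405 [565.5  68.5 188.8  48.   82.6] mean [0.5716 0.0664]
far 1126 [661.7  81.6 128.   97.7 -14.8] mean [0.6594 0.0917]
tub [ 0.51974742 -0.3424067 ] 0.07061068040232704 302
glue [0.65199414 0.35668265 0.10351812]
jar [ 0.68410135 -0.17338378  0.10491654]
```

```bash
cat >> h.py <<'E'
from scipy.spatial.transform import Rotation as Ro
def goto(p,yaw,o=None):
    "delta in tool axes, turn vector for tool-down pose with tool x at yaw (deg)"
    o=o or get_obs(); R=Ro.from_quat(o['ee_rot'])
    T=Ro.from_euler('z',yaw,degrees=True)*Ro.from_euler('x',180,degrees=True)
    print('delta',R.inv().apply(np.array(p)-o['position']).round(4),'turn',(R.inv()*T).as_rotvec().round(4))
E
python3 - <<'E'
from h import *
goto((.628,.032,.20),31.3);goto((.628,.032,.034),31.3)
E
```

```text
delta [ 0.5828 -0.3885  0.0082] turn [-0.0013 -0.     -0.1105]
delta [ 0.5828 -0.3883  0.1742] turn [-0.0013 -0.     -0.1105]
```

The manual's scale: shifts go in shares of 75 cm and turns go in shares of 2 rad. Converting my numbers, 0.583 m / 0.75 = 0.7773, -0.3885 m / 0.75 = -0.518, -0.11 rad / 2 = -0.055.

Request:
move_arm(
  plan=[
    {"delta_pos":[0.7773,-0.518,0.0107],"turn":[0,0,-0.055],"fingers":0},
    {"delta_pos":[0.7773,-0.518,0.0107],"turn":[0,0,-0.055],"fingers":0},
    {"delta_pos":[0.7773,-0.518,0.0107],"turn":[0,0,-0.055],"fingers":0},
    {"delta_pos":[0.7773,-0.518,0.0107],"turn":[0,0,-0.055],"fingers":0},
    {"delta_pos":[0.7773,-0.518,0.0107],"turn":[0,0,-0.055],"fingers":0},
    {"delta_pos":[0.7773,-0.518,0.0107],"turn":[0,0,-0.055],"fingers":0},
    {"delta_pos":[0.7773,-0.518,0.0107],"turn":[0,0,-0.055],"fingers":0},
    {"delta_pos":[0.7773,-0.518,0.0107],"turn":[0,0,-0.055],"fingers":0},
    {"delta_pos":[0.7773,-0.518,0.0107],"turn":[0,0,-0.055],"fingers":0},
    {"delta_pos":[0.7773,-0.518,0.0107],"turn":[0,0,-0.055],"fingers":0},
    {"delta_pos":[0.7773,-0.518,0.0107],"turn":[0,0,-0.055],"fingers":0},
    {"delta_pos":[0.7773,-0.518,0.0107],"turn":[0,0,-0.055],"fingers":0},
  ],
  force=30,
)

```text
clock: 1.6
position: [0.6288, 0.0371, 0.1995]
ee_rot: [0.962, 0.272, -0.0, -0.001]
ft_force: [-0.6, 0.5, 0.2]
grip_width: 1.0
grasp_force: 0.0
```

```bash
cat >> h.py <<'E'
def wrist():
    o=get_obs();c=camera('wrist');T=np.asarray(c['tool_from_camera'])
    R=Ro.from_quat(o['ee_rot']).as_matrix();Rw=R@T[:3,:3];tw=R@T[:3,3]+o['position']
    c['R']=Rw.T;c['t']=-Rw.T@tw
    return o,c
E
python3 - <<'E'
from h import *
o,c=wrist();save('w1.png',c);np.savez('w1.npz',**c);print(o['position'],o['clock'])
P=cloud(c);hsv=cv2.cvtColor(c['color'],cv2.COLOR_RGB2HSV).astype(int);H,S,V=hsv[...,0],hsv[...,1],hsv[...,2]
pale=((H>=17)&(H<26)&(S>85)&(V>95)).astype(np.uint8);z=P[...,2]
for nm,m,zz in(('t',pale&(z>.03)&(z<.045),.038),('g',pale&(z>.008)&(z<.026),.020)):
    k,l,s,ce=cv2.connectedComponentsWithStats(m.astype(np.uint8))
    for i in range(1,k):
        if s[i,4]>200: mask_rect(c,l==i,zz,nm)
goto((.628,.032,.034),31.3)
E
```

```text
[0.62876688 0.03711354 0.19947314] 1.6
t 638 [631.6  31.1  39.9  18.4  31.5] mean [0.6317 0.0316]
g 218 [655.5 339.8  28.3  12.   -7.3] mean [0.6563 0.3399]
g 430 [628.6 -14.7  43.1  15.  -13.8] mean [ 0.6287 -0.0148]
delta [-0.0029  0.0035  0.1655] turn [-0.0023 -0.      0.0045]
```

View pics/w1.png

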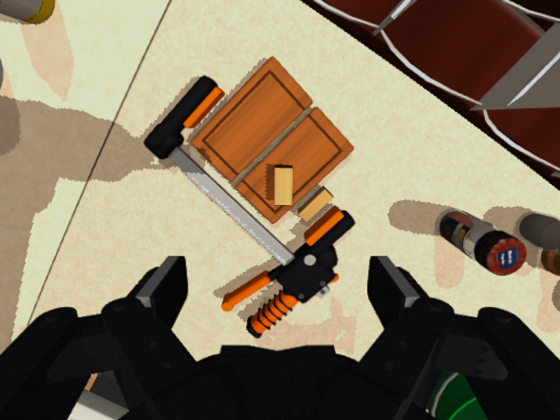

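The wrist view shows the top offcut at (283,185) and the gap offcut at (315,203), both between free sides; the two cameras agree within 4 mm. I'll average them and descend.

```bash
python3 - <<'E'
from h import *
goto((.630,.0315,.034),31.4);print(get_obs()['position'])
E
```

```text
delta [-0.0014  0.0049  0.1654] turn [-0.0023 -0.      0.0028]
[0.62882971 0.03612866 0.19946022]
```

Converted, 0.13 m / 0.75 = 0.1733, -0.0014 m / 0.75 = -0.0019.

Request:
move_arm(
  plan=[
    {"delta_pos":[-0.0019,0.0053,0.08],"turn":[0,0,0],"fingers":0.2},
    {"delta_pos":[-0.0019,0.0053,0.1333],"turn":[0,0,0],"fingers":0.4},
    {"delta_pos":[-0.0019,0.0053,0.1733],"turn":[0,0,0],"fingers":0.4},
    {"delta_pos":[-0.0019,0.0053,0.1733],"turn":[0,0,0],"fingers":0.4},
  ],
)

```text
clock: 2.15
position: [0.6272, 0.0254, 0.0682]
ee_rot: [0.963, 0.269, -0.002, -0.0]
ft_force: [0.7, -1.1, 0.5]
grip_width: 0.6
grasp_force: 0.0
```

```bash
python3 - <<'E'
from h import *
o,c=wrist();save('w2.png',c);print(o['position'],o['grip_width'])
P=cloud(c);hsv=cv2.cvtColor(c['color'],cv2.COLOR_RGB2HSV).astype(int);H,S,V=hsv[...,0],hsv[...,1],hsv[...,2]
pale=((H>=17)&(H<26)&(S>85)&(V>95)).astype(np.uint8);z=P[...,2]
for nm,m,zz in(('t',pale&(z>.03)&(z<.045),.038),('g',pale&(z>.008)&(z<.026),.020)):
    k,l,s,ce=cv2.connectedComponentsWithStats(m.astype(np.uint8))
    for i in range(1,k):
        if s[i,4]>200: mask_rect(c,l==i,zz,nm)
goto((.630,.0315,.034),31.4)
E
```

```text
[0.62723141 0.02540387 0.06815072] 0.5996037078808888
t 1624 [631.9  31.4  39.8  19.2  31.3] mean [0.6323 0.0316]
g 1032 [629.4 -13.5  43.1  17.4 -12.2] mean [ 0.6293 -0.0144]
delta [ 0.0041 -0.004   0.0362] turn [-0.0001  0.0016 -0.0038]
```

Converted, 0.034 m / 0.75 = 0.0453, 0.005 m / 0.75 = 0.0067.

Request:
move_arm(
  plan=[
    {"delta_pos":[0.0067,-0.004,0.02],"turn":[0,0,0],"fingers":0.4},
    {"delta_pos":[0.0067,-0.004,0.0453],"turn":[0,0,0],"fingers":0.4},
    {"delta_pos":[0.0067,-0.004,0.0453],"turn":[0,0,0],"fingers":1},
    {"delta_pos":[0.0067,-0.004,0.0453],"turn":[0,0,0],"fingers":1},
    {"delta_pos":[0.0067,-0.004,0.0453],"turn":[0,0,0],"fingers":1},
    {"delta_pos":[0.0067,-0.004,0.0453],"turn":[0,0,0],"fingers":1},
  ],
  force=30,
)

```text
clock: 2.95
position: [0.6322, 0.0327, 0.0369]
ee_rot: [0.963, 0.269, 0.0, 0.0]
ft_force: [-1.0, -0.6, -0.1]
grip_width: -0.005
grasp_force: 0.0
```

```bash
python3 - <<'E'
from h import *
o=get_obs();print(o['position'],o['grip_width'],o['grasp_force'])
goto((.62,-.02,.20),31.4);goto((.52,-.342,.20),31.4)
E
```

```text
[0.63224944 0.03267533 0.03687271] -0.004525015940873251 0.0
delta [-0.0377  0.0387 -0.1631] turn [ 0.0005 -0.0006 -0.0023]
delta [-0.2903  0.2621 -0.1632] turn [ 0.0005 -0.0006 -0.0023]
```

```bash
python3 - <<'E'
from h import *
o,c=wrist();save('w3.png',c);c=camera('top');P=cloud(c);save('top3.png',c)
a=cv2.imread('pics/w3.png');b=cv2.imread('pics/top3.png')[150:270,220:335]
b=cv2.resize(b,None,fx=3.5,fy=3.5);a=cv2.resize(a,(400,300));im=np.zeros((420,803,3),np.uint8);im[:300,:400]=a;im[:,400:400+b.shape[1]]=b[:420,:403];cv2.imwrite('pics/m3.png',im[:,:800])
E
```

```text
(no output)
```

View pics/m3.png

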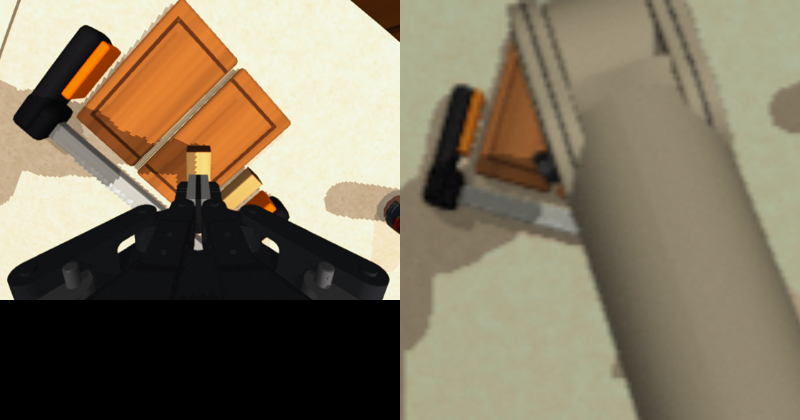

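The offcut now lies ahead of the shut fingers, at (198,160) in the left part of the picture. I missed it or squeezed it out. I'll lift 60 mm, open and measure again.

Request:
move_arm(
  plan=[
    {"delta_pos":[0,0,-0.0533],"turn":[0,0,0],"fingers":0.4},
    {"delta_pos":[0,0,-0.0667],"turn":[0,0,0],"fingers":0.4},
    {"delta_pos":[0,0,-0.0667],"turn":[0,0,0],"fingers":0.4},
    {"delta_pos":[0,0,-0.0667],"turn":[0,0,0],"fingers":0.4},
  ],
)

```text
clock: 3.55
position: [0.6313, 0.0325, 0.0852]
ee_rot: [0.963, 0.27, -0.001, -0.0]
ft_force: [0.5, 0.3, -0.5]
grip_width: 0.601
grasp_force: 0.0
```

```bash
cat > meas.py <<'E'
from h import *
o,c=wrist();np.savez('w.npz',**c);print(o['position'],o['grip_width'],o['clock'])
P=cloud(c);hsv=cv2.cvtColor(c['color'],cv2.COLOR_RGB2HSV).astype(int);H,S,V=hsv[...,0],hsv[...,1],hsv[...,2]
pale=((H>=17)&(H<26)&(S>85)&(V>95)).astype(np.uint8);z=P[...,2]
for nm,m,zz in(('t',pale&(z>.03)&(z<.045),.038),('g',pale&(z>.008)&(z<.026),.020)):
    k,l,s,ce=cv2.connectedComponentsWithStats(m.astype(np.uint8))
    for i in range(1,k):
        if s[i,4]>200: mask_rect(c,l==i,zz,nm);print(s[i],P[l==i].mean(0))
E
python3 meas.py; python3 -c "
from h import *
c=dict(np.load('w.npz'));T=c['tool_from_camera'];print(T.round(4))
save('w4.png',c)"
```

```text
[0.63128026 0.0325126  0.085245  ] 0.600789901892864 3.55
t 1397 [631.7  31.5  39.8  19.3  30.9] mean [0.6322 0.0318]
[ 265  192   28   53 1397] [0.63174079 0.0315059  0.03638961]
g 895 [629.4 -13.2  43.4  17.6 -13. ] mean [ 0.6291 -0.0143]
[301 219  50  47 895] [ 0.62859675 -0.01495797  0.0182043 ]
[[ 2.000e-04 -9.615e-01 -2.749e-01  6.950e-02]
 [ 1.000e+00  5.000e-04 -1.300e-03  6.000e-04]
 [ 1.400e-03 -2.749e-01  9.615e-01 -1.639e-01]
 [ 0.000e+00  0.000e+00  0.000e+00  1.000e+00]]
```

View pics/w4.png

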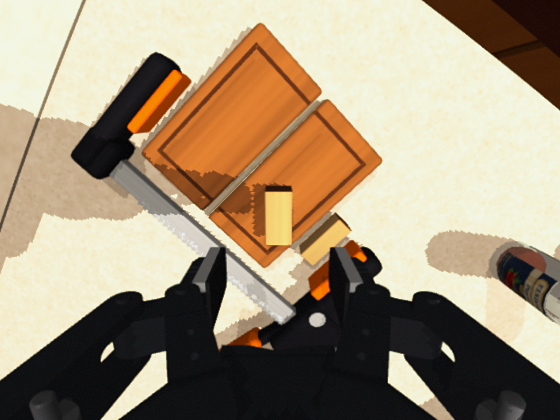

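```bash
python3 - <<'E'
from h import *
c=dict(np.load('w.npz'));T=c['tool_from_camera'];print(c['fx'],c['cy'])
P=cloud(c);o=get_obs();L=Ro.from_quat(o['ee_rot']).inv().apply((P-o['position']).reshape(-1,3)).reshape(P.shape)
for v,u in[(250,213),(256,213),(265,210),(280,205),(250,342),(256,342),(265,348),(280,352),(300,350)]:print(u,v,c['color'][v,u],L[v,u].round(4),P[v,u].round(3))
E
```

```text
306.2754914298144 206.5101841663976
213 250 [88 85 81] [ 0.0106 -0.0295 -0.0322] [0.625 0.063 0.117]
213 256 [87 85 81] [ 0.0111 -0.028  -0.0397] [0.626 0.062 0.125]
210 265 [87 86 82] [ 0.011  -0.0275 -0.0484] [0.626 0.062 0.134]
205 280 [79 77 74] [ 0.0105 -0.027  -0.0598] [0.626 0.061 0.145]
342 250 [85 82 80] [ 0.0109  0.0307 -0.0328] [0.657 0.012 0.118]
342 256 [86 85 82] [ 0.0105  0.0296 -0.0385] [0.656 0.013 0.124]
348 265 [86 84 81] [ 0.0111  0.03   -0.0484] [0.656 0.013 0.134]
352 280 [87 85 81] [ 0.0108  0.029  -0.0604] [0.656 0.013 0.145]
350 300 [13 13 14] [ 0.005   0.0276 -0.0649] [0.65  0.012 0.15 ]
```

The depth image puts the fingertips at tool z of about -32 mm, not +11. That fits the fingers having shut above the offcut without touching it. I'll descend in stages and check this.

Converted, 0.055 m / 0.75 = 0.0733, 0.03 m / 0.75 = 0.04.

Request:
move_arm(
  plan=[
    {"delta_pos":[0,0,0.04],"turn":[0,0,0],"fingers":0.5},
    {"delta_pos":[0,0,0.0733],"turn":[0,0,0],"fingers":0.5},
    {"delta_pos":[0,0,0.0733],"turn":[0,0,0],"fingers":0.5},
    {"delta_pos":[0,0,0.0733],"turn":[0,0,0],"fingers":0.5},
  ],
)

```text
clock: 4.1
position: [0.6323, 0.0328, 0.032]
ee_rot: [0.963, 0.27, 0.0, -0.0]
ft_force: [0.3, -0.2, -0.3]
grip_width: 0.5
grasp_force: 0.0
```

```bash
cat > tips.py <<'E'
from h import *
o,c=wrist()
P=cloud(c);L=Ro.from_quat(o['ee_rot']).inv().apply((P-o['position']).reshape(-1,3)).reshape(P.shape)
m=(abs(L[...,0]-.011)<.0015)&(abs(L[...,1])<.06)&(P[...,2]>.0)&(c['color'].max(-1)<120)&(c['color'].max(-1)>60)&(np.ptp(c['color'].astype(int),axis=-1)<12)
for s in(-1,1):
    k=m&(L[...,1]*s>0);q=L[k];print(s,len(q),np.percentile(q[:,2],[90,97,99.5]).round(4),np.median(q[:,1]).round(4))
print(o['position'],o['ft_force'],o['grip_width'])
E
python3 tips.py;python3 meas.py
```

```text
-1 497 [-0.0334 -0.0289 -0.0273] -0.0255
1 530 [-0.0345 -0.0303 -0.0286] 0.0266
[0.63228383 0.03282384 0.03199793] [ 0.31331038 -0.17986274 -0.324909  ] 0.4995937409409778
[0.63262796 0.03288217 0.03246907] 0.5019608998230614 4.15
t 2170 [631.7  31.8  40.4  18.9  32.2] mean [0.6319 0.0318]
[ 261  216   34   67 2170] [0.63129188 0.03139092 0.03643822]
g 233 [645.8 -17.7  15.3   9.1  77.8] mean [ 0.6461 -0.0185]
[345 248  25  23 233] [ 0.64568415 -0.01932573  0.0183024 ]
g 238 [613.2  -6.8  20.4   9.5  42. ] mean [ 0.6135 -0.0081]
[306 275  17  28 238] [ 0.61255991 -0.0090369   0.01788659]
```

Converted, 0.034 m / 0.75 = 0.0453, 0.02 m / 0.75 = 0.0267.

Request:
move_arm(
  plan=[
    {"delta_pos":[-0.0013,0,0.0267],"turn":[0,0,0],"fingers":0.5},
    {"delta_pos":[-0.0013,0,0.04],"turn":[0,0,0],"fingers":0.5},
    {"delta_pos":[-0.0013,0,0.0453],"turn":[0,0,0],"fingers":0.5},
    {"delta_pos":[-0.0013,0,0.0453],"turn":[0,0,0],"fingers":0.5},
  ],
)

```text
clock: 4.7
position: [0.6309, 0.0322, -0.0029]
ee_rot: [0.963, 0.27, -0.0, -0.0]
ft_force: [-0.5, 0.3, 0.4]
grip_width: 0.502
grasp_force: 0.0
```

```bash
python3 tips.py
```

```text
-1 508 [-0.0335 -0.029  -0.0277] -0.0255
1 518 [-0.0341 -0.0298 -0.0276] 0.0265
[ 0.63093849  0.03220197 -0.00293201] [-0.51315685  0.27824128  0.39852977] 0.5016804407390604
```

Converted, -0.14 m / 0.75 = -0.1867, -0.1 m / 0.75 = -0.1333.

Request:
move_arm(
  plan=[
    {"delta_pos":[0,0,0.0013],"turn":[0,0,0],"fingers":1},
    {"delta_pos":[0,0,0.0013],"turn":[0,0,0],"fingers":1},
    {"delta_pos":[0,0,0.0013],"turn":[0,0,0],"fingers":1},
    {"delta_pos":[0,0,0.0013],"turn":[0,0,0],"fingers":1},
    {"delta_pos":[0,0,-0.0667],"turn":[0,0,0],"fingers":1},
    {"delta_pos":[0,0,-0.1333],"turn":[0,0,0],"fingers":1},
    {"delta_pos":[0,0,-0.1867],"turn":[0,0,0],"fingers":1},
    {"delta_pos":[0,0,-0.1867],"turn":[0,0,0],"fingers":1},
    {"delta_pos":[0,0,-0.1867],"turn":[0,0,0],"fingers":1},
  ],
  force=30,
)

```text
clock: 5.88
position: [0.6308, 0.032, 0.1369]
ee_rot: [0.963, 0.269, -0.0, 0.0]
ft_force: [0.3, 0.9, -0.5]
grip_width: 0.225
grasp_force: 29.8
```

```bash
python3 tips.py;python3 -c "
from h import *
goto((.52,-.342,.137),31.4);goto((.627,-.0145,-.017),76.5)"
```

```text
-1 407 [-0.0302 -0.0266 -0.0251] -0.0133
1 490 [-0.0322 -0.0279 -0.0265] 0.015
[0.63078602 0.03202792 0.13688805] [ 0.31714056  0.86293899 -0.46461568] 0.22528263922070912
delta [-0.2885  0.2623 -0.0004] turn [-0.0006  0.0015 -0.0023]
delta [-0.0268  0.038   0.1533] turn [-0.0012  0.0012 -0.7895]
```

Converted, -0.2885 m / 0.75 = -0.3847, 0.262 m / 0.75 = 0.3493.

Request:
move_arm(
  plan=[
    {"delta_pos":[-0.3847,0.3493,-0.0133],"turn":[0,0,0],"fingers":1},
    {"delta_pos":[-0.3847,0.3493,-0.0133],"turn":[0,0,0],"fingers":1},
    {"delta_pos":[-0.3847,0.3493,-0.0133],"turn":[0,0,0],"fingers":1},
    {"delta_pos":[-0.3847,0.3493,-0.0133],"turn":[0,0,0],"fingers":1},
    {"delta_pos":[-0.3847,0.3493,-0.0133],"turn":[0,0,0],"fingers":1},
    {"delta_pos":[-0.3847,0.3493,-0.0133],"turn":[0,0,0],"fingers":1},
    {"delta_pos":[-0.3847,0.3493,-0.0133],"turn":[0,0,0],"fingers":1},
    {"delta_pos":[-0.3847,0.3493,-0.0133],"turn":[0,0,0],"fingers":1},
    {"delta_pos":[-0.3847,0.3493,-0.0133],"turn":[0,0,0],"fingers":1},
    {"delta_pos":[-0.3847,0.3493,-0.0133],"turn":[0,0,0],"fingers":1},
  ],
)

```text
clock: 7.18
position: [0.5215, -0.3395, 0.1474]
ee_rot: [0.963, 0.271, 0.0, -0.0]
ft_force: [0.6, -0.5, -0.7]
grip_width: 0.229
grasp_force: 29.8
```

Converted, 0.11 m / 0.75 = 0.1467, 0.1 m / 0.75 = 0.1333.

Request:
move_arm(
  plan=[
    {"delta_pos":[0,0,0.0667],"turn":[0,0,0],"fingers":1},
    {"delta_pos":[0,0,0.1333],"turn":[0,0,0],"fingers":1},
    {"delta_pos":[0,0,0.1467],"turn":[0,0,0],"fingers":1},
    {"delta_pos":[0,0,0.1467],"turn":[0,0,0],"fingers":0.5},
    {"delta_pos":[0,0,0.1467],"turn":[0,0,0],"fingers":0.5},
    {"delta_pos":[0,0,0.0667],"turn":[0,0,0],"fingers":0.5},
    {"delta_pos":[0,0,0],"turn":[0,0,0],"fingers":0.4},
    {"delta_pos":[0,0,0],"turn":[0,0,0],"fingers":0.2},
    {"delta_pos":[0,0,0],"turn":[0,0,0],"fingers":0.2},
  ],
)

```text
clock: 8.3
position: [0.5208, -0.3417, 0.1485]
ee_rot: [0.963, 0.27, 0.001, 0.001]
ft_force: [-0.3, -0.4, -1.2]
grip_width: 0.798
grasp_force: 0.0
```

```bash
python3 tips.py;python3 -c "
from h import *
goto((.627,-.0145,.137),76.5)
c=camera('top');P=cloud(c);hsv=cv2.cvtColor(c['color'],cv2.COLOR_RGB2HSV)
o,w=wrist();save('w5.png',w);Q=cloud(w);h=cv2.cvtColor(w['color'],cv2.COLOR_RGB2HSV);m=(h[...,0]>14)&(h[...,0]<27)&(h[...,1]>70)&(abs(Q[...,0]-.52)<.07)&(abs(Q[...,1]+.342)<.07)
print(m.sum(),Q[m].mean(0))"
```

```text
-1 434 [-0.0376 -0.0347 -0.0335] -0.0377
1 455 [-0.0382 -0.0345 -0.0331] 0.0387
[ 0.52079115 -0.34169152  0.1484743 ] [-0.27750668 -0.42994485 -1.22313887] 0.7980815582123207
delta [ 0.2609 -0.224   0.0103] turn [ 1.000e-04  2.000e-04 -7.893e-01]
1230 [ 0.53001132 -0.33239264  0.06975214]
```

Converted, 0.261 m / 0.75 = 0.348, -0.224 m / 0.75 = -0.2987, -0.79 rad / 2 = -0.395.

Request:
move_arm(
  plan=[
    {"delta_pos":[0.348,-0.2987,0.0133],"turn":[0,0,-0.395],"fingers":0.3},
    {"delta_pos":[0.348,-0.2987,0.0133],"turn":[0,0,-0.395],"fingers":0.3},
    {"delta_pos":[0.348,-0.2987,0.0133],"turn":[0,0,-0.395],"fingers":0.3},
    {"delta_pos":[0.348,-0.2987,0.0133],"turn":[0,0,-0.395],"fingers":0.3},
    {"delta_pos":[0.348,-0.2987,0.0133],"turn":[0,0,-0.395],"fingers":0.3},
    {"delta_pos":[0.348,-0.2987,0.0133],"turn":[0,0,-0.395],"fingers":0.3},
    {"delta_pos":[0.348,-0.2987,0.0133],"turn":[0,0,-0.395],"fingers":0.3},
    {"delta_pos":[0.348,-0.2987,0.0133],"turn":[0,0,-0.395],"fingers":0.3},
    {"delta_pos":[0.348,-0.2987,0.0133],"turn":[0,0,-0.395],"fingers":0.3},
    {"delta_pos":[0.348,-0.2987,0.0133],"turn":[0,0,-0.395],"fingers":0.3},
    {"delta_pos":[0.348,-0.2987,0.0133],"turn":[0,0,-0.395],"fingers":0.3},
  ],
)

```text
clock: 9.82
position: [0.6273, -0.0152, 0.1375]
ee_rot: [0.785, 0.619, -0.0, 0.0]
ft_force: [0.1, 0.1, -0.1]
grip_width: 0.703
grasp_force: 0.0
```

Request:
move_arm(
  plan=[
    {"delta_pos":[0,0,0.08],"turn":[0,0,0],"fingers":0.3},
    {"delta_pos":[0,0,0.1333],"turn":[0,0,0],"fingers":0.3},
    {"delta_pos":[0,0,0.1333],"turn":[0,0,0],"fingers":0.3},
    {"delta_pos":[0,0,0.1333],"turn":[0,0,0],"fingers":0.3},
  ],
)

```text
clock: 10.32
position: [0.6285, -0.0144, 0.0393]
ee_rot: [0.785, 0.619, 0.001, 0.001]
ft_force: [0.5, -0.1, 0.7]
grip_width: 0.701
grasp_force: 0.0
```

```bash
python3 tips.py; python3 meas.py;python3 - <<'E'
from h import *
c=dict(np.load('w.npz'));save('w6.png',c)
P=cloud(c);hsv=cv2.cvtColor(c['color'],cv2.COLOR_RGB2HSV).astype(int);H,S,V=[hsv[...,i] for i in range(3)]
m=(S>190)&(H<18)&(P[...,2]>.02)&(P[...,2]<.04)
k,l,s,ce=cv2.connectedComponentsWithStats(m.astype(np.uint8))
for i in range(1,k):
    if s[i,4]>150: mask_rect(c,l==i,.03,str(s[i]))
t=camera('top');P=cloud(t);h=cv2.cvtColor(t['color'],cv2.COLOR_RGB2HSV)
m=(np.hypot(P[...,0]-.52,P[...,1]+.342)<.06)&(h[...,0]<30)&(h[...,0]>12)&(h[...,1]>60)
print('in tub',m.sum(),P[m].mean(0))
E
```

```text
-1 512 [-0.0367 -0.0326 -0.031 ] -0.0342
1 512 [-0.0366 -0.0327 -0.0312] 0.0346
[ 0.62846023 -0.01443695  0.03934813] [ 0.49860259 -0.05327868  0.6908498 ] 0.7006648793548254
[ 0.62884987 -0.01443444  0.03981462] 0.701157955354011 10.375
g 214 [634.3  72.6  65.2   1.4 -14.6] mean [0.6356 0.0723]
[193  87 116   5 214] [0.6352075  0.07299092 0.0131877 ]
g 1423 [629.  -13.   43.1  17.  -13.5] mean [ 0.6285 -0.0143]
[ 243  217   68   26 1423] [ 0.62835205 -0.01499014  0.01820443]
[   8  245  114   34 2069] 2069 [492.6   1.1  75.   17.1 -19.4] mean [0.4926 0.0006]
[ 218  261   86   21 1705] 1705 [613.4 -34.   53.9  14.  -13.4] mean [ 0.6134 -0.0342]
[ 34 305  23  30 486] 486 [460.  -36.1  27.7  14.5  59.6] mean [ 0.4594 -0.0368]
[ 55 306  17  24 210] 210 [472.5 -36.7  23.5   8.   48.8] mean [ 0.4723 -0.0367]
in tub 119 [ 0.51592614 -0.33845987  0.02021458]
```

View pics/w6.png

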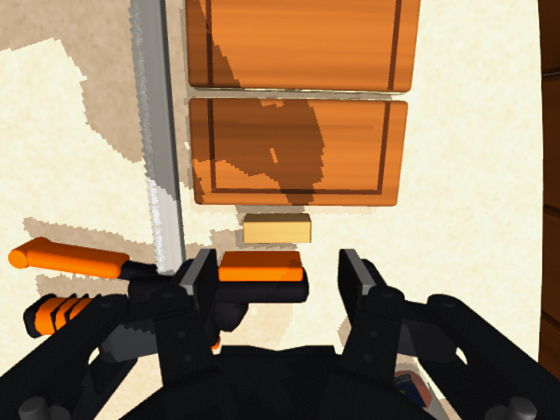

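The wrist view shows the gap offcut at (276,228), centred between the fingers at columns 200 and 355. Pad and board clear them by several mm, so I descend.

Converted, 0.06 m / 0.75 = 0.08, 0.045 m / 0.75 = 0.06.

Request:
move_arm(
  plan=[
    {"delta_pos":[-0.0013,0,0.0333],"turn":[0,0,0],"fingers":0.3},
    {"delta_pos":[-0.0013,0,0.06],"turn":[0,0,0],"fingers":0.3},
    {"delta_pos":[-0.0013,0,0.08],"turn":[0,0,0],"fingers":0.3},
    {"delta_pos":[-0.0013,0,0.08],"turn":[0,0,0],"fingers":0.3},
    {"delta_pos":[-0.0013,0,0.08],"turn":[0,0,0],"fingers":0.6},
    {"delta_pos":[-0.0013,0,0.08],"turn":[0,0,0],"fingers":0.8},
    {"delta_pos":[-0.0013,0,0.08],"turn":[0,0,0],"fingers":0.8},
    {"delta_pos":[-0.0013,0,0.08],"turn":[0,0,0],"fingers":0.8},
  ],
  force=30,
)

```text
clock: 11.48
position: [0.6277, -0.0155, -0.0218]
ee_rot: [0.785, 0.619, 0.0, 0.0]
ft_force: [-0.6, 0.6, 5.8]
grip_width: 0.509
grasp_force: 31.8
```

Converted, -0.17 m / 0.75 = -0.2267, -0.15 m / 0.75 = -0.2.

Request:
move_arm(
  plan=[
    {"delta_pos":[0,0,-0.04],"turn":[0,0,0],"fingers":0.8},
    {"delta_pos":[0,0,-0.12],"turn":[0,0,0],"fingers":0.8},
    {"delta_pos":[0,0,-0.2],"turn":[0,0,0],"fingers":0.8},
    {"delta_pos":[0,0,-0.2267],"turn":[0,0,0],"fingers":0.8},
    {"delta_pos":[0,0,-0.2267],"turn":[0,0,0],"fingers":0.8},
  ],
)

```text
clock: 12.1
position: [0.6277, -0.0156, 0.1484]
ee_rot: [0.785, 0.619, 0.001, 0.001]
ft_force: [-0.9, 0.8, -0.7]
grip_width: 0.508
grasp_force: 31.2
```

```bash
python3 -c "
from h import *
o=get_obs();print(o['grip_width'],o['grasp_force'])
goto((.52,-.342,.147),31.4)"; python3 meas.py
```

```text
0.5081079050252014 31.225215196609497
delta [-0.3425 -0.0287  0.0013] turn [ 0.0021 -0.0009  0.7876]
[ 0.62769607 -0.01558839  0.14842607] 0.5081079050252014 12.1
```

Converted, -0.3425 m / 0.75 = -0.4567, -0.0287 m / 0.75 = -0.0383, 0.788 rad / 2 = 0.394.

Request:
move_arm(
  plan=[
    {"delta_pos":[-0.4567,-0.0383,0],"turn":[0,0,0.394],"fingers":0.8},
    {"delta_pos":[-0.4567,-0.0383,0],"turn":[0,0,0.394],"fingers":0.8},
    {"delta_pos":[-0.4567,-0.0383,0],"turn":[0,0,0.394],"fingers":0.8},
    {"delta_pos":[-0.4567,-0.0383,0],"turn":[0,0,0.394],"fingers":0.8},
    {"delta_pos":[-0.4567,-0.0383,0],"turn":[0,0,0.394],"fingers":0.8},
    {"delta_pos":[-0.4567,-0.0383,0],"turn":[0,0,0.394],"fingers":0.8},
    {"delta_pos":[-0.4567,-0.0383,0],"turn":[0,0,0.394],"fingers":0.8},
    {"delta_pos":[-0.4567,-0.0383,0],"turn":[0,0,0.394],"fingers":0.8},
    {"delta_pos":[-0.4567,-0.0383,0],"turn":[0,0,0.394],"fingers":0.8},
    {"delta_pos":[-0.4567,-0.0383,0],"turn":[0,0,0.394],"fingers":0.8},
    {"delta_pos":[-0.4567,-0.0383,0],"turn":[0,0,0.394],"fingers":0.8},
  ],
)

```text
clock: 13.52
position: [0.5197, -0.3415, 0.1475]
ee_rot: [0.963, 0.271, 0.0, 0.0]
ft_force: [1.1, 0.3, -0.7]
grip_width: 0.505
grasp_force: 31.2
```

Converted, 0.1 m / 0.75 = 0.1333, 0.09 m / 0.75 = 0.12.

Request:
move_arm(
  plan=[
    {"delta_pos":[0,0,0.0667],"turn":[0,0,0],"fingers":0.8},
    {"delta_pos":[0,0,0.12],"turn":[0,0,0],"fingers":0.8},
    {"delta_pos":[0,0,0.1333],"turn":[0,0,0],"fingers":0.8},
    {"delta_pos":[0,0,0.1333],"turn":[0,0,0],"fingers":0.3},
    {"delta_pos":[0,0,0.1333],"turn":[0,0,0],"fingers":0.3},
    {"delta_pos":[0,0,0.08],"turn":[0,0,0],"fingers":0.3},
    {"delta_pos":[0,0,0],"turn":[0,0,0],"fingers":0.3},
    {"delta_pos":[0,0,0],"turn":[0,0,0],"fingers":0.1},
    {"delta_pos":[0,0,0],"turn":[0,0,0],"fingers":0.1},
  ],
)

```text
clock: 14.65
position: [0.5198, -0.3422, 0.1486]
ee_rot: [0.963, 0.27, 0.001, 0.001]
ft_force: [-0.2, 0.6, -0.7]
grip_width: 0.901
grasp_force: 0.0
```

```bash
python3 tips.py; python3 - <<'E'
from h import *
t=camera('top');np.savez('t.npz',**t);P=cloud(t);hsv=cv2.cvtColor(t['color'],cv2.COLOR_RGB2HSV).astype(int);H,S,V=[hsv[...,i] for i in range(3)];v,u=np.mgrid[0:420,0:560]
box=lambda a,b,d,e:(u>=a)&(u<b)&(v>=d)&(v<e)
org=(S>190)&(H<18)
mask_rect(t,org&box(298,309,190,212),.031,'headpad')
mask_rect(t,org&box(301,316,232,262),.030,'handle')
mask_rect(t,org&box(283,300,229,258),.029,'trig')
goto((.49,-.022,.147),-13.4)
E
```

```text
-1 454 [-0.041  -0.0377 -0.0351] -0.0419
1 471 [-0.0405 -0.0369 -0.0354] 0.043
[ 0.51979952 -0.34217703  0.14858269] [-0.24712773  0.58044481 -0.6775205 ] 0.9013508582032991
headpad 67 [607.8 -36.6  51.2  10.4 -13.7] mean [ 0.6074 -0.0365]
handle 147 [479.2 -46.9  70.7  19.  -13. ] mean [ 0.4778 -0.0464]
trig 83 [485.2  -1.3  70.1  10.  -21.5] mean [ 0.4844 -0.001 ]
delta [ 0.1417 -0.2881  0.    ] turn [-6.000e-04  8.000e-04  7.816e-01]
```

Both offcuts were released. Next I move over the clamp's grip point.

Converted, -0.2835 m / 0.75 = -0.378, 0.135 m / 0.75 = 0.18, 0.78 rad / 2 = 0.39.

Request:
move_arm(
  plan=[
    {"delta_pos":[0.18,-0.378,0],"turn":[0,0,0.39],"fingers":0.0},
    {"delta_pos":[0.18,-0.378,0],"turn":[0,0,0.39],"fingers":0.0},
    {"delta_pos":[0.18,-0.378,0],"turn":[0,0,0.39],"fingers":0.0},
    {"delta_pos":[0.18,-0.378,0],"turn":[0,0,0.39],"fingers":0.0},
    {"delta_pos":[0.18,-0.378,0],"turn":[0,0,0.39],"fingers":0.0},
    {"delta_pos":[0.18,-0.378,0],"turn":[0,0,0.39],"fingers":0.0},
    {"delta_pos":[0.18,-0.378,0],"turn":[0,0,0.39],"fingers":0.0},
    {"delta_pos":[0.18,-0.378,0],"turn":[0,0,0.39],"fingers":0.0},
    {"delta_pos":[0.18,-0.378,0],"turn":[0,0,0.39],"fingers":0.0},
    {"delta_pos":[0.18,-0.378,0],"turn":[0,0,0.39],"fingers":0.0},
    {"delta_pos":[0.18,-0.378,0],"turn":[0,0,0.39],"fingers":0.0},
  ],
)

```text
clock: 16.12
position: [0.4871, -0.0299, 0.1474]
ee_rot: [0.993, -0.116, 0.0, 0.0]
ft_force: [-0.9, 0.7, -0.7]
grip_width: 1.0
grasp_force: 0.0
```

```bash
python3 tips.py; python3 - <<'E'
from h import *
t=camera('top');P=cloud(t);h=cv2.cvtColor(t['color'],cv2.COLOR_RGB2HSV)
m=(np.hypot(P[...,0]-.52,P[...,1]+.342)<.06)&(h[...,0]<30)&(h[...,0]>12)&(h[...,1]>60)
k,l,s,ce=cv2.connectedComponentsWithStats(m.astype(np.uint8))
for i in range(1,k):
    if s[i,4]>10:print('tub',s[i,4],P[l==i].mean(0).round(3),P[l==i].max(0).round(3))
o,c=wrist();save('w7.png',c);P=cloud(c);hsv=cv2.cvtColor(c['color'],cv2.COLOR_RGB2HSV).astype(int);H,S,V=[hsv[...,i] for i in range(3)]
m=(S>190)&(H<18)&(P[...,2]>.022)&(P[...,2]<.04)
k,l,s,ce=cv2.connectedComponentsWithStats(m.astype(np.uint8))
for i in range(1,k):
    if s[i,4]>100: mask_rect(c,l==i,.03,str(s[i]))
goto((.487,-.030,.03),-13.4)
E
```

```text
-1 483 [-0.0437 -0.0403 -0.0383] -0.0462
1 514 [-0.0437 -0.0403 -0.0389] 0.0471
[ 0.48706438 -0.02993439  0.14737339] [-0.86595606  0.7476552  -0.7145121 ] 0.9995195834103857
tub 117 [ 0.517 -0.341  0.021] [ 0.539 -0.324  0.029]
tub 35 [ 0.501 -0.307  0.045] [ 0.509 -0.298  0.052]
[245  21  13  68 820] 820 [611.2 -36.7  52.9  10.1 -14.1] mean [ 0.6117 -0.0371]
[ 26  26  25  67 896] 896 [654.5 144.8  54.3  14.  -13.5] mean [0.6551 0.145 ]
[287 158  22  17 313] 313 [509.9 -54.8  19.5  14.8  77.2] mean [ 0.5093 -0.055 ]
[239 163  22  74 868] 868 [488.4  -2.9  72.8  13.  -21.7] mean [ 0.4889 -0.0036]
[287 176  21   9 170] 170 [497.3 -51.6  18.8   7.6  76.7] mean [ 0.497  -0.0518]
[287 187  21   9 175] 175 [487.  -49.3  18.9   7.7  76.7] mean [ 0.4873 -0.0494]
[287 197  21   9 175] 175 [477.5 -47.2  19.1   7.9  76.7] mean [ 0.4778 -0.0473]
[286 207  22   9 170] 170 [467.9 -44.6  20.1   8.   76.7] mean [ 0.4682 -0.0446]
[286 217  21  14 263] 263 [455.6 -41.5  19.6  13.4  76.7] mean [ 0.456  -0.0419]
delta [0.     0.0004 0.1174] turn [ 0.     -0.0001  0.0017]
```

View pics/w7.png

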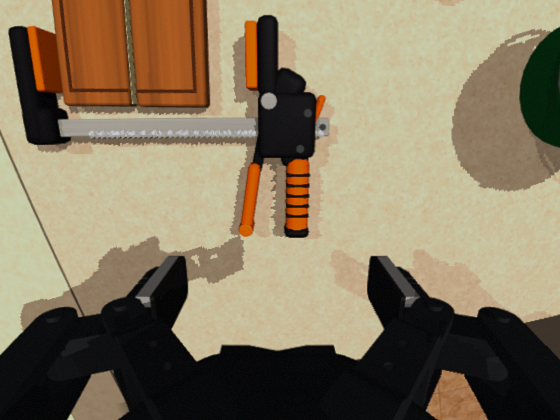

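The wrist view shows the trigger (tip 246,230) and the handle (297,200) between the open fingers at columns 185 and 370. The tub holds both offcuts. I descend in two steps.

Converted, 0.161 m / 0.75 = 0.2147, 0.15 m / 0.75 = 0.2.

Request:
move_arm(
  plan=[
    {"delta_pos":[0,0,0.0667],"turn":[0,0,0],"fingers":0},
    {"delta_pos":[0,0,0.1333],"turn":[0,0,0],"fingers":0},
    {"delta_pos":[0,0,0.1733],"turn":[0,0,0],"fingers":0},
    {"delta_pos":[0,0,0.2],"turn":[0,0,0],"fingers":0},
    {"delta_pos":[0,0,0.2147],"turn":[0,0,0],"fingers":0},
    {"delta_pos":[0,0,0.2147],"turn":[0,0,0],"fingers":0},
    {"delta_pos":[0,0,0.2147],"turn":[0,0,0],"fingers":0},
  ],
  force=22,
)

```text
clock: 17.15
position: [0.4878, -0.0296, -0.0127]
ee_rot: [0.993, -0.116, 0.001, 0.0]
ft_force: [-0.6, 0.8, 0.1]
grip_width: 1.003
grasp_force: 0.0
```

Request:
move_arm(
  plan=[
    {"delta_pos":[0,0,0],"turn":[0,0,0],"fingers":0.3},
    {"delta_pos":[0,0,0],"turn":[0,0,0],"fingers":0.6},
    {"delta_pos":[0,0,0],"turn":[0,0,0],"fingers":0.7},
    {"delta_pos":[0,0,0],"turn":[0,0,0],"fingers":0.7},
    {"delta_pos":[0,0,0],"turn":[0,0,0],"fingers":0.7},
  ],
  force=22,
)

```text
clock: 17.77
position: [0.4871, -0.0329, -0.012]
ee_rot: [0.993, -0.117, 0.0, 0.002]
ft_force: [-9.5, -10.3, 21.9]
grip_width: 0.441
grasp_force: 20.2
```

```bash
cat > out.py <<'E'
from h import *
o,c=wrist();print(o['position'].round(4),o['grip_width'],o['grasp_force'],o['ft_force'].round(1),o['clock']);P=cloud(c);hsv=cv2.cvtColor(c['color'],cv2.COLOR_RGB2HSV).astype(int);H,S,V=[hsv[...,i] for i in range(3)]
m=(S>190)&(H<18)&(P[...,2]>.022)&(P[...,2]<.04)
k,l,s,ce=cv2.connectedComponentsWithStats(m.astype(np.uint8))
for i in range(1,k):
    if s[i,4]>300: mask_rect(c,l==i,.03,str(s[i]))
np.savez('w.npz',**c)
E
python3 out.py
```

```text
[ 0.4871 -0.0329 -0.012 ] 0.4406498512288482 20.194325312040746 [ -9.5 -10.3  21.9] 17.775
[ 177    0   31   48 1282] 1282 [594.8 -27.5  15.6  10.8 -16.2] mean [ 0.5952 -0.0278]
[341  65  23  57 582] 582 [558.5 -77.3  20.8   6.7 -34.1] mean [ 0.5598 -0.0791]
[ 274  206   47   32 1296] 1296 [512.6 -47.9  19.3  13.8  76.4] mean [ 0.5124 -0.0482]
[ 233  214   77  135 3702] 3702 [485.9 -31.3  68.6  29.5  -8.2] mean [ 0.4844 -0.0251]
[274 242  44  17 652] 652 [500.1 -44.5  18.6   7.5  76.4] mean [ 0.5003 -0.0446]
[273 262  44  16 599] 599 [491.1 -42.   18.9   7.3  76.4] mean [ 0.4913 -0.0421]
[272 281  43  16 553] 553 [481.9 -39.3  18.9   7.7  76.3] mean [ 0.4821 -0.0396]
[270 297  43  18 515] 515 [473.2 -36.1  19.4   8.1  71.7] mean [ 0.4732 -0.037 ]
```

Converted, -0.005 m / 0.75 = -0.0067.

Request:
move_arm(
  plan=[
    {"delta_pos":[0,0,-0.0067],"turn":[0,0,0],"fingers":0.4},
    {"delta_pos":[0,0,-0.0067],"turn":[0,0,0],"fingers":0.05},
    {"delta_pos":[0,0,-0.0067],"turn":[0,0,0],"fingers":0.05},
    {"delta_pos":[0,0,-0.0067],"turn":[0,0,0],"fingers":0.05},
    {"delta_pos":[0,0,-0.0067],"turn":[0,0,0],"fingers":0.3},
    {"delta_pos":[0,0,-0.0067],"turn":[0,0,0],"fingers":0.6},
    {"delta_pos":[0,0,-0.0067],"turn":[0,0,0],"fingers":0.7},
    {"delta_pos":[0,0,-0.0067],"turn":[0,0,0],"fingers":0.7},
    {"delta_pos":[0,0,-0.0067],"turn":[0,0,0],"fingers":0.7},
  ],
  force=22,
)

```text
clock: 18.95
position: [0.4863, -0.0324, -0.0077]
ee_rot: [0.993, -0.117, -0.001, 0.002]
ft_force: [-9.4, -8.0, 19.2]
grip_width: 0.428
grasp_force: 20.4
```

```bash
python3 out.py; python3 - <<'E'
from h import *
t=camera('top');save('top8.png',t)
b=cv2.imread('pics/top8.png')[150:270,220:335];cv2.imwrite('pics/c8.png',cv2.resize(b,None,fx=5,fy=5,interpolation=2))
E
```

```text
[ 0.4863 -0.0324 -0.0077] 0.4275111220470945 20.409204909810796 [-9.4 -8.  19.2] 18.95
[ 176    0   31   42 1095] 1095 [596.4 -26.2  14.   10.8 -14. ] mean [ 0.5967 -0.0263]
[337  58  22  55 565] 565 [561.2 -76.5  20.3   6.6 -35.3] mean [ 0.5624 -0.0783]
[ 273  196   46   32 1234] 1234 [515.  -47.6  19.3  14.   76.5] mean [ 0.5147 -0.048 ]
[ 233  205   77  135 3625] 3625 [487.5 -31.5  69.5  29.7  -7.6] mean [ 0.4858 -0.0251]
[273 232  44  17 629] 629 [502.3 -44.4  18.9   7.6  76.5] mean [ 0.5027 -0.0445]
[273 252  42  16 589] 589 [493.1 -41.9  18.5   7.4  76.4] mean [ 0.4934 -0.0421]
[273 271  40  15 529] 529 [484.1 -39.5  18.    7.2  76.4] mean [ 0.4843 -0.0398]
[272 289  40  15 502] 502 [474.9 -37.   18.4   7.5  76.4] mean [ 0.4752 -0.0374]
```

View pics/c8.png

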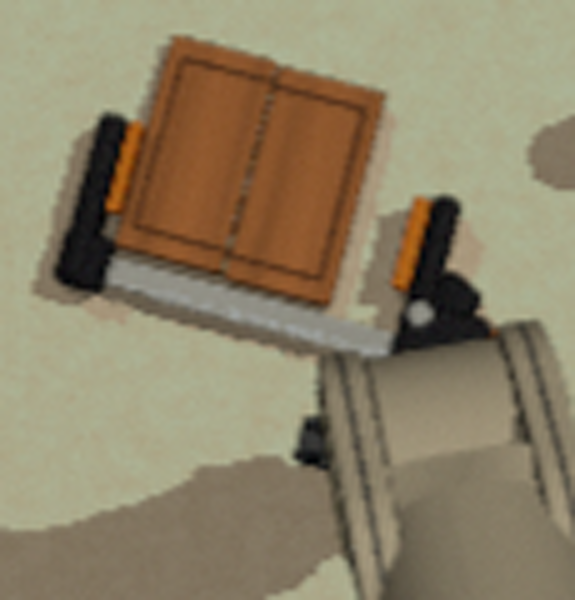

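The crop shows the far half pushed up so the seam at (250,190) is nearly shut, and the head pad still about 38 mm from the board. Pumping works, so I continue.

Request:
move_arm(
  plan=[
    {"delta_pos":[0,0,0],"turn":[0,0,0],"fingers":0.4},
    {"delta_pos":[0,0,0],"turn":[0,0,0],"fingers":0.05},
    {"delta_pos":[0,0,0],"turn":[0,0,0],"fingers":0.05},
    {"delta_pos":[0,0,0],"turn":[0,0,0],"fingers":0.05},
    {"delta_pos":[0,0,0],"turn":[0,0,0],"fingers":0.3},
    {"delta_pos":[0,0,0],"turn":[0,0,0],"fingers":0.6},
    {"delta_pos":[0,0,0],"turn":[0,0,0],"fingers":0.7},
    {"delta_pos":[0,0,0],"turn":[0,0,0],"fingers":0.7},
    {"delta_pos":[0,0,0],"turn":[0,0,0],"fingers":0.7},
  ],
)

```text
clock: 20.18
position: [0.4866, -0.0319, -0.0077]
ee_rot: [0.993, -0.116, -0.0, 0.002]
ft_force: [-7.8, -6.1, 17.8]
grip_width: 0.427
grasp_force: 20.2
```

Request:
move_arm(
  plan=[
    {"delta_pos":[0,0,0],"turn":[0,0,0],"fingers":0.4},
    {"delta_pos":[0,0,0],"turn":[0,0,0],"fingers":0.05},
    {"delta_pos":[0,0,0],"turn":[0,0,0],"fingers":0.05},
    {"delta_pos":[0,0,0],"turn":[0,0,0],"fingers":0.05},
    {"delta_pos":[0,0,0],"turn":[0,0,0],"fingers":0.3},
    {"delta_pos":[0,0,0],"turn":[0,0,0],"fingers":0.6},
    {"delta_pos":[0,0,0],"turn":[0,0,0],"fingers":0.7},
    {"delta_pos":[0,0,0],"turn":[0,0,0],"fingers":0.7},
    {"delta_pos":[0,0,0],"turn":[0,0,0],"fingers":0.7},
  ],
)

```text
clock: 21.3
position: [0.4868, -0.0311, -0.008]
ee_rot: [0.993, -0.116, -0.0, 0.001]
ft_force: [-4.3, -2.5, 11.1]
grip_width: 0.427
grasp_force: 21.3
```

```bash
cat > jaws.py <<'E'
from h import *
t=camera('top');hsv=cv2.cvtColor(t['color'],cv2.COLOR_RGB2HSV).astype(int);H,S,V=[hsv[...,i] for i in range(3)];v,u=np.mgrid[0:420,0:560]
org=((S>190)&(H<18)&(u>225)&(u<312)&(v>165)&(v<215)).astype(np.uint8)
k,l,s,ce=cv2.connectedComponentsWithStats(org);r=[]
for i in range(1,k):
    if s[i,4]>35: mask_rect(t,l==i,.031,str(s[i]));w=rays(t,[ce[i]],.031)[0][:2];r.append(w)
if len(r)==2:
    d=abs((r[0]-r[1])@[.232,.973]);print('pad centre gap',d,'opening ~',d-.0105)
np.savez('t.npz',**t)
E
python3 jaws.py;python3 out.py
```

```text
[246 177   7  18  68] 68 [650.  122.6  51.4  10.5 -12.9] mean [0.6502 0.1226]
[297 189   7  18  64] 64 [617.2 -25.8  50.5  10.3 -12.2] mean [ 0.6168 -0.0258]
pad centre gap 0.15214259470011038 opening ~ 0.14164259470011037
[ 0.4867 -0.0311 -0.008 ] 0.42288916233717166 21.251745529007167 [-5.  -2.8 11.8] 21.35
[164   0  32  34 847] 847 [599.1 -21.   11.2  11.2 -14.2] mean [ 0.5993 -0.0212]
[330  44  21  56 596] 596 [567.  -73.5  20.3   6.  -32.6] mean [ 0.5685 -0.075 ]
[ 270  186   46   33 1284] 1284 [519.9 -46.2  19.4  14.1  76.7] mean [ 0.5198 -0.0465]
[ 230  197   83  137 3721] 3721 [491.7 -31.5  69.5  30.3  -5.3] mean [ 0.4898 -0.0249]
[271 222  44  17 652] 652 [507.6 -43.4  18.9   7.5  76.6] mean [ 0.5076 -0.0435]
[272 243  42  16 600] 600 [498.1 -41.3  18.4   7.3  76.6] mean [ 0.4983 -0.0414]
[272 262  42  16 564] 564 [488.9 -39.2  18.7   7.6  76.6] mean [ 0.4891 -0.0395]
[274 281  40  15 515] 515 [479.5 -37.5  18.    7.4  76.5] mean [ 0.4799 -0.0374]
```

Converted, 0.006 m / 0.75 = 0.008, 0.003 m / 0.75 = 0.004.

Request:
move_arm(
  plan=[
    {"delta_pos":[0,0,0],"turn":[0,0,0],"fingers":0.4},
    {"delta_pos":[0,0,0],"turn":[0,0,0],"fingers":0.05},
    {"delta_pos":[0.004,0,0],"turn":[0,0,0],"fingers":0.05},
    {"delta_pos":[0.008,0,0],"turn":[0,0,0],"fingers":0.05},
    {"delta_pos":[0.008,0,0],"turn":[0,0,0],"fingers":0.3},
    {"delta_pos":[0.008,0,0],"turn":[0,0,0],"fingers":0.6},
    {"delta_pos":[0.008,0,0],"turn":[0,0,0],"fingers":0.7},
    {"delta_pos":[0.008,0,0],"turn":[0,0,0],"fingers":0.7},
    {"delta_pos":[0.008,0,0],"turn":[0,0,0],"fingers":0.7},
  ],
)

```text
clock: 22.52
position: [0.4928, -0.0323, -0.0079]
ee_rot: [0.993, -0.116, -0.0, 0.001]
ft_force: [-4.6, -1.8, 11.8]
grip_width: 0.436
grasp_force: 21.0
```

```bash
python3 jaws.py;python3 out.py|head -1
```

```text
[248 178   7  18  71] 71 [647.1 114.9  51.8  11.9 -10.2] mean [0.6472 0.1155]
[296 188   8  18  69] 69 [619.7 -23.3  51.2  11.6 -11.7] mean [ 0.6197 -0.0235]
pad centre gap 0.14162331933877667 opening ~ 0.13112331933877666
[ 0.4928 -0.0324 -0.0079] 0.4299865707737369 21.003111319150776 [-5.  -2.6 12. ] 22.575
```

Converted, 0.002 m / 0.75 = 0.0027.

Request:
move_arm(
  plan=[
    {"delta_pos":[0,0,0],"turn":[0,0,0],"fingers":0.4},
    {"delta_pos":[0,0,0],"turn":[0,0,0],"fingers":0.05},
    {"delta_pos":[0.0027,0,0],"turn":[0,0,0],"fingers":0.05},
    {"delta_pos":[0.0027,0,0],"turn":[0,0,0],"fingers":0.05},
    {"delta_pos":[0.0027,0,0],"turn":[0,0,0],"fingers":0.25},
    {"delta_pos":[0.0027,0,0],"turn":[0,0,0],"fingers":0.35},
    {"delta_pos":[0.0027,0,0],"turn":[0,0,0],"fingers":0.43},
    {"delta_pos":[0.0027,0,0],"turn":[0,0,0],"fingers":0.5},
    {"delta_pos":[0.0027,0,0],"turn":[0,0,0],"fingers":0.57},
    {"delta_pos":[0.0027,0,0],"turn":[0,0,0],"fingers":0.65},
    {"delta_pos":[0.0027,0,0],"turn":[0,0,0],"fingers":0.7},
    {"delta_pos":[0.0027,0,0],"turn":[0,0,0],"fingers":0.7},
  ],
  force=22,
)

```text
clock: 24.12
position: [0.4943, -0.0328, -0.0078]
ee_rot: [0.993, -0.116, -0.0, 0.001]
ft_force: [-8.1, -2.3, 16.7]
grip_width: 0.545
grasp_force: 19.7
```

```bash
python3 jaws.py;python3 out.py|head -1;python3 - <<'E'
from h import *
c=dict(np.load('t.npz'));save('top9.png',c)
b=cv2.imread('pics/top9.png')[150:250,220:335];b=cv2.resize(b,None,fx=4,fy=4,interpolation=2)
w=dict(np.load('w.npz'));save('w9.png',w);a=cv2.resize(cv2.imread('pics/w9.png'),(340,255))
im=np.zeros((400,800,3),np.uint8);im[:,:460]=b;im[:255,460:]=a;cv2.imwrite('pics/c9.png',im)
E
```

```text
[250 179   6  18  69] 69 [644.3 111.9  50.5  11.8  -7.1] mean [0.6433 0.1118]
[297 188   7  18  79] 79 [620.  -24.3  50.9  13.7  -9.1] mean [ 0.6208 -0.025 ]
pad centre gap 0.13826077393762554 opening ~ 0.12776077393762553
[ 0.4943 -0.0328 -0.0078] 0.5442246655850131 19.749153124294594 [-7.4 -1.7 16.7] 24.175
```

View pics/c9.png

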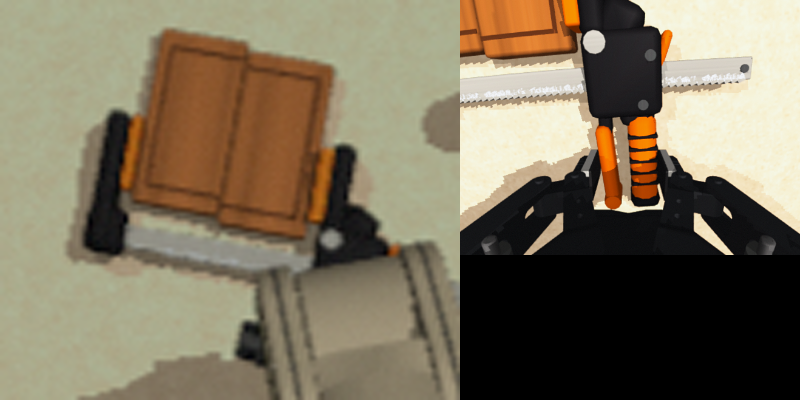

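The picture shows the jaws gripping with the seam shut, but the halves are offset along the seam (top edges at (245,43) against (250,53)). I'll measure that against the 10 mm limit.

```bash
cat > ends.py <<'E'
from h import *
t=dict(np.load('t.npz'));x0,y0,f=225,145,6
big=cv2.resize(t['color'][y0:y0+80,x0:x0+90],None,fx=f,fy=f,interpolation=cv2.INTER_CUBIC)
hsv=cv2.cvtColor(big,cv2.COLOR_RGB2HSV).astype(int)
m=(hsv[...,0]<17)&(hsv[...,1]>130)&(hsv[...,2]>60)&~((hsv[...,1]>205)&(hsv[...,2]>140))
v,u=np.nonzero(m);X=rays(t,np.c_[(u+.5)/f-.5+x0,(v+.5)/f-.5+y0],.02)[:,:2]
for yaw in(-10.,-12.,-13.):
    a=np.radians(yaw);L=(X-X.mean(0))@np.array([[np.cos(a),-np.sin(a)],[np.sin(a),np.cos(a)]])*1000
    print(yaw,'ymin/max',np.percentile(L[:,1],[1,99]).round(1))
    for lo in range(-60,60,10):
        q=L[(L[:,1]>=lo)&(L[:,1]<lo+10)&(abs(L[:,0])<85)];print(lo,len(q),np.percentile(q[:,0],[.7,99.3]).round(1) if len(q)>20 else '',end=' | ')
    print()
E
python3 ends.py
```

```text
-10.0 ymin/max [-68.6  66.8]
-60 5433 [-64.3  62.2] | -50 5453 [-64.3  62.8] | -40 5444 [-64.5  62.4] | -30 5438 [-64.6  62.3] | -20 5430 [-64.4  62.4] | -10 5390 [-64.4  62. ] | 0 5387 [-59.6  67.1] | 10 5420 [-59.6  67.5] | 20 5415 [-59.4  67.5] | 30 5410 [-59.7  67.3] | 40 5410 [-59.9  67.1] | 50 5388 [-59.4  67.2] | 
-12.0 ymin/max [-69.5  66.1]
-60 5429 [-62.4  64. ] | -50 5459 [-63.   64.3] | -40 5439 [-63.2  63.7] | -30 5452 [-63.8  63.4] | -20 5435 [-64.1  62.8] | -10 5353 [-63.5  62.4] | 0 5330 [-59.7  66.2] | 10 5420 [-60.1  67. ] | 20 5422 [-60.5  66.7] | 30 5417 [-60.9  66.2] | 40 5411 [-61.4  65.6] | 50 5380 [-61.3  65.2] | 
-13.0 ymin/max [-69.9  66.3]
-60 5415 [-61.5  64.9] | -50 5460 [-62.2  65. ] | -40 5445 [-62.6  64.4] | -30 5457 [-63.5  63.9] | -20 5439 [-63.9  63.1] | -10 5334 [-62.9  62.7] | 0 5310 [-59.9  65.6] | 10 5428 [-60.4  66.9] | 20 5424 [-61.   66.2] | 30 5421 [-61.6  65.7] | 40 5418 [-62.2  64.9] | 50 5366 [-62.2  64.2] |
```

The halves are parallel (same yaw of -10°) with a 5 mm end offset, which is within limits. I'll raise the squeeze slightly to 25 N and watch how the stall responds.

Request:
move_arm(
  plan=[
    {"delta_pos":[0,0,0],"turn":[0,0,0],"fingers":0.7},
    {"delta_pos":[0,0,0],"turn":[0,0,0],"fingers":0.7},
    {"delta_pos":[0,0,0],"turn":[0,0,0],"fingers":0.7},
    {"delta_pos":[0,0,0],"turn":[0,0,0],"fingers":0.7},
  ],
  force=25,
)

```text
clock: 24.72
position: [0.4942, -0.0332, -0.0077]
ee_rot: [0.993, -0.116, -0.001, 0.001]
ft_force: [-9.1, -3.2, 19.0]
grip_width: 0.529
grasp_force: 22.4
```

```bash
python3 jaws.py;python3 out.py|head -1; python3 ends.py | head -2
```

```text
[250 179   6  18  70] 70 [644.2 111.3  50.5  12.2  -7.1] mean [0.6426 0.1113]
[297 188   7  18  79] 79 [619.6 -25.3  51.3  12.4  -8.4] mean [ 0.6201 -0.0252]
pad centre gap 0.13803636117097826 opening ~ 0.12753636117097825
[ 0.4942 -0.0332 -0.0077] 0.5299592046177077 22.35635296907276 [-8.6 -4.  18.1] 24.775
-10.0 ymin/max [-70.1  67. ]
-60 5451 [-64.5  62.4] | -50 5450 [-64.5  62.5] | -40 5453 [-64.6  62.6] | -30 5443 [-64.6  62.4] | -20 5436 [-64.5  62.5] | -10 5407 [-64.7  62.3] | 0 5376 [-59.3  67. ] | 10 5417 [-59.6  67.3] | 20 5432 [-59.7  67.7] | 30 5409 [-59.4  67.5] | 40 5414 [-59.8  67.3] | 50 5403 [-59.7  67.4] |
```

```bash
python3 - <<'E'
from h import *
c=dict(np.load('t.npz'));P=cloud(c)
def pl(n,m):
    q=P[m];A=np.c_[q[:,:2]-q[:,:2].mean(0),np.ones(len(q))];k=np.linalg.lstsq(A,q[:,2],rcond=None)[0];print(n,len(q),k.round(4))
h=cv2.cvtColor(c['color'],cv2.COLOR_RGB2HSV).astype(int);v,u=np.mgrid[0:420,0:560]
b=(h[...,0]<17)&(h[...,1]>130)&(v>150)&(v<208)&(u>250)&(u<302)&(P[...,2]>.012)&(P[...,2]<.03)
pl('board far',b&(P[...,1]>.06));pl('board near',b&(P[...,1]<.03))
w=dict(np.load('w.npz'));Q=cloud(w)
m=(w['color'].max(-1)<60)&(Q[...,2]>.028)&(Q[...,2]<.042)&(Q[...,0]>.53)&(Q[...,0]<.58);q=Q[m];A=np.c_[q[:,:2]-q[:,:2].mean(0),np.ones(len(q))];print('housing',len(q),np.linalg.lstsq(A,q[:,2],rcond=None)[0].round(4))
m=(np.hypot(P[...,0]-.52,P[...,1]+.342)<.06)&(h[...,0]<30)&(h[...,0]>12)&(h[...,1]>60);print('offcuts',m.sum(),P[m].max(0))
E
```

```text
board far 645 [0.004  0.0353 0.0201]
board near 815 [-0.0053 -0.0065  0.0203]
housing 14075 [ 0.0351 -0.0035  0.0327]
offcuts 152 [ 0.53860431 -0.28343036  0.05133416]
```

```bash
python3 - <<'E'
from h import *
c=dict(np.load('t.npz'));P=cloud(c)
for y0,y1 in((.06,.07),(.07,.08),(.08,.09),(.09,.10)):
    m=(P[...,1]>y0)&(P[...,1]<y1)&(P[...,0]>.63)&(P[...,0]<.69);print(y0,np.median(P[m][:,2]).round(4),P[m][:,2].mean().round(4))
E
```

```text
0.06 0.0194 0.0196
0.07 0.0199 0.0198
0.08 0.0197 0.02
0.09 0.0197 0.0201
```

The board is flat, the clamp is flat and gripping, and both offcuts are in the tub, so I hand in.

```bash
python3 -c "
from h import *
print(hand_in())"
```

```text
the job is handed in; nothing more can be done
None
```

I handed the job in at about 25 s: both offcuts are in the tub, and the clamp grips the flat board at an estimated 28 N with the seam shut, the halves parallel (ends 5 mm apart) and the trigger still squeezed; `hand_in()` gave no verdict.

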